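# Hold the pantry dispenser's gate open at the mark for brushing out

### The arm

A 6-joint arm with a two-finger parallel gripper is mounted at the origin on the work surface. World frame = base frame: x ahead of the robot, y to its left, z up, the work surface at z = 0. Lengths are in m, angles in rad, forces in N, time in s.
With the tool pointing down it reaches from about 0.35 to 0.975 m from the base axis. Payload 4.9 kg.
Tool frame: the origin (TCP) lies at the very end of the fingers, on their centre line; the grasp point (between the pads) lies ctrl.hold_point_z behind it (ctrl.hold_point_z is the distance from the TCP to the grasp point, in m); z points along the fingers, y is the line along which they close (so a half turn about z gives the same grasp; the last joint's range is limited). The gripper opens to 85 mm and grips with 20 to 120 N. Pads are 22 mm wide; open, the fingers measure 114 mm over their backs; the gripper's body (76 mm by 85 mm) begins 54 mm behind the grasp point. The pads swing forward as they close: fully open they stand 13 mm farther back than shut.
Start: joints at [-1.314, 0.053, 1.613, -0, 1.476, -0.119], TCP at [0.229, -0.581, 0.231] pointing down, gripper open.
Joint ranges: [-3.01, 3.01], [-1.01, 2.22], [0.06, 2.58], [-1.02, 4.17], [0.09, 2.62], [-3.14, 3.14]. Speed limits (rad/s): [2.57, 2.57, 3.14, 3.14, 3.14, 3.14].

### API

Orientations are given as a rotation vector (axis times angle).
In Python, from station import ctrl gives the robot as it stands. The module is installed in compiled form; this text tells all that it offers.
- The arm moves only by the tool jog_arm, never from a script. Its argument "deltas" is a list of rows, each a list of 3 entries, a list of its own where there are three numbers: the closure, from -1 (fully open) to 1 (shut), then the shift along the world's x, y, z scaled (see below), then the turn, a rotation vector about the world's x, y, z scaled (see below). A call has 1 to 12 rows; each row is the pose to reach, as a shift and turn from the pose commanded when the call began, turning the shorter way round; what a row does not reach only later rows make up. The controller multiplies each number of a shift by 0.4 m and each number of a turn by 180 degrees. A row lasts 1/12 s, in which the tool goes at most 41.7 mm and 7.16 degrees, less where a joint would pass 70% of its speed; a pose out of reach is approached as far as the arm can. A call with a number of a shift or a turn outside -1 to 1 is refused whole. A call with a gripper value outside its range is refused whole. The fingers move at their own pace and stop on an object; "squeeze" is the grip in N (left out, the last holds). Time passes only in rows, so rows that repeat a pose let the fingers close. It gives the time, the measured TCP pose, the force, the opening and the grip force at its end, in the units of the state.
- ctrl.get_obs(): the state, without advancing time (a new reading comes with each control period).
- ctrl.get_image(name): name is "scene" or "side" or "wrist"; returns the picture (400x640x3 uint8, red, green, blue); there is no depth.
- ctrl.get_calibration(name): a dict with "K" (3x3 intrinsics, pixels), "extrinsics" (4x4, takes a point from world to camera coordinates). Camera axes: x right, y down, z forward; pixel columns grow to the right and rows downward; lengths in m; the calibration is good to about 2 mm. A picture is of the moment at which its call begins: read the wrist's pose just before it. get_calibration takes no time and is no camera call; for the wrist camera it gives the pose at the moment of the call.
- ctrl.finish_job(): hands the job in; it is judged then, once.
The state is a dict: "t": time; "q": joint angles; "dq": joint speeds; "effort": joint torques, N m; "tool_pos": TCP position; "tool_rot": TCP orientation; "contact_force": force on the tool from outside, world axes, zero at the start; "wrist_torque": the same for the moment, N m; "opening": finger opening in m; "grip_force": force on a finger pad.
Only numpy, scipy, OpenCV 4.12 (cv2) and the standard library are available. Lean on these libraries where they do the work, as an engineer would, in place of code of your own. Each camera call takes 0.05 s, during which the arm holds its last target. There are 200 camera calls.

### The job

The empty dry-goods dispenser is to be brushed out: with its gate still shut, press the spring pedal all the way down to its stop to shake the crumbs loose, and let it come back up. Then take the wooden handle of the sprung gate slide, pull it out until the slide's pointer fin is level with the fin of the rider on the rail, and keep it there: finish while still holding the handle in the gripper, because the spring shuts the gate if it is let go. Leave the bowl, the jars and the brush where they are.

Things in the scene. Friction and masses are not known exactly. Their poses are not given: they have to be found in the camera images.
- dispenser: the fixed counter dispenser (place and yaw vary). Origin on the table under the handle of the shut gate. The gate pulls out towards its -y; at its +y stands the clear hopper, 160 mm square, centre y +175 mm, from 130 to 354 mm high; the pedal sticks out at -x. Base board 12 mm thick, x -100..100, y -140..270. Two rails along y at x -75 and +75 mm, 20 wide, tops 124 mm high, to y -125
- gate: the sprung gate slide: steel plate 126 mm wide between the rails, top 124 mm high, with an upright dark wooden handle blade 60 mm long (x), 14 thick (y, the pull direction), 52 high. Origin in the blade's middle plane, 121 mm above the table; axes as the dispenser's. Shut at rest; pulls out to -y by up to 90 mm. Return spring 3.6 N shut plus 0.09 N per mm, friction 0.8 N; shuts if let go
- handle_grip (a point): middle of the handle blade, 32 mm above the plate (156 mm above the table, 20 mm below the blade's top): the point to pinch from above with the fingers closing along the dispenser's y. Clear space of 90 mm to the hopper. It moves with the gate
- gate_pointer (a point): top outer end of the slide's pointer fin: a 5 mm thick dark steel fin, 22 mm high, on the plate 38 to 64 mm to the +x side of the handle and in the middle plane of the handle (same y). It moves with the gate
- rider: dark steel rider clipped to the top of the +x rail, fixed, 35 to 68 mm to the -y side of the shut handle, different each run. Its origin lies at rail-top height on the gate's middle line (no metal there); base 24 x 14 x 6 mm at 76 mm to its +x, with a 5 mm thick upright fin, 21.5 mm high
- mark (a point): top inner end of the rider's fin, 2 mm beyond the pointer's path. Axes as the dispenser's. The gate is at the mark when gate_pointer and mark have the same y along the dispenser's y axis
- pedal (a joint): pedal angle, rad: 0 at rest (lifted, sloping up away from the hopper by 0.35), grows as it is pressed, 0.35 at its stop (level). Return spring: about 3 N at the pad at rest, 10 N at the stop. It comes up again when released
- pedal_pad (a point): centre of the top of the pedal's black rubber pad (45 x 56 mm), about 65 mm above the table at rest and 40 mm at the stop. The pedal is hinged 32 mm above the table about the dispenser's y axis at x -105, y 140 mm and reaches 98 mm towards the dispenser's -x; the pad is pressed straight down from above
- jar: glass storage jar with a wooden lid, 84 mm across, 120 mm high, standing on the table beyond the end of the gate's travel; origin at its foot; to be left alone
- spice_jar: small jar with a metal cap, 44 mm across, 90 mm high, on the table at the dispenser's -x side; origin at its foot; to be left alone
- crumb_bowl: white bowl, 110 mm across, 45 mm high, on the base board under the hopper; origin at its foot; to be left alone
- brush: hand brush, 200 mm long, lying on the table beyond the jar; origin at the middle of its underside; to be left alone

How it is judged:
On the way, in this order (a step that is already met when the one before it is completed fails the run):
1. the pedal is pressed to its stop (within 0.04 rad) for 0.2 s while the gate is still shut (within 5 mm) (value of joint pedal above 0.31 rad and y of gate in the frame of dispenser above -0.005 m), for 0.2 s.
2. the pedal has come back up (under 0.08 rad) (value of joint pedal below 0.08 rad), for 0.1 s.
3. the gate is held by the fingers with its pointer level with the rider's fin, within 6 mm, for 1 s (y of gate_pointer in the frame of mark between -0.006 and 0.006 m and contact force between gate and the fingers above 2 N), for 1 s.
At the end, for the whole second after the job is handed in: The fingers are holding the gate's handle (contact over 2 N), the slide's pointer is level with the rider's fin within 6 mm along the slide and at rest (under 10 mm/s), and the pedal is up (under 0.08 rad) (all of step 3 and value of joint pedal below 0.08 rad and linear speed of gate below 0.01 m/s); the arm keeps its last pose, push and grip.
It fails at once if the storage jar is shifted or knocked over (its foot moves more than 30 mm, or it tilts over 0.5 rad) (distance of jar from where it was at the start of the episode above 0.03 m or angle between jar's own z axis and vertical above 0.5 rad).
It fails at once if the spice jar is shifted or knocked over (its foot moves more than 30 mm, or it tilts over 0.5 rad) (distance of spice_jar from where it was at the start of the episode above 0.03 m or angle between spice_jar's own z axis and vertical above 0.5 rad).
It fails at once if the crumb bowl is shifted or knocked over (its foot moves more than 30 mm) (distance of crumb_bowl from where it was at the start of the episode above 0.03 m).
It fails at once if the brush is shifted or knocked over (its foot moves more than 30 mm) (distance of brush from where it was at the start of the episode above 0.03 m).
It also fails if it takes over 50 s, if anything falls off the work surface, if the arm or the gripper's body presses on something with over 40 N, if the wrist force passes 120 N, or if a joint passes its speed limit or range.

## Working session

There is one attempt and no reset: what is moved stays moved. The work goes in short steps, Python scripts to look and compute and a tool call to move; the robot and the scene stay as the last step left them, time stands still between calls to the robot, and variables do not carry over. Pictures are saved under pics/ and viewed, at most 10 in all, crops included, and the job is handed in when it is done.

Besides the shell and the picture viewer there is one more tool, called after "Emit:" as name(argument=value, ...) on one line, values as JSON. jog_arm: Moves the arm, as the interface text tells. Its arguments: {"type":"object","properties":{"deltas":{"type":"array","items":{"type":"array"}},"squeeze":{"type":"number"}},"required":["deltas"]}

```bash
mkdir -p pics; ls; python3 - <<'E'
from station import ctrl
import cv2,numpy as np
o=ctrl.get_obs();print(o,ctrl.hold_point_z)
for n in("scene","side"):
    cv2.imwrite(f"pics/{n}0.png",ctrl.get_image(n)[:,:,::-1]);c=ctrl.get_calibration(n);print(n,np.round(c["K"],1).tolist(),np.round(c["extrinsics"],3).tolist())
E
```

```text
pics
{'t': 0.0, 'q': array([-1.31400066e+00,  5.33368719e-02,  1.61429838e+00,  8.99602103e-06,
        1.47600248e+00, -1.18956060e-01]), 'dq': array([ 1.78237648e-03,  1.01561666e-03, -6.84832424e-04, -7.23994941e-05,
       -9.87196239e-04, -7.37427613e-04]), 'effort': array([-1.21643821e-03, -3.93693924e+01, -3.70175028e+01, -1.48644267e-04,
        7.16950977e-03, -7.68500740e-06]), 'tool_pos': array([ 0.22922581, -0.58077488,  0.2300728 ]), 'tool_rot': array([-3.08430594e+00, -5.86380807e-01,  2.07055001e-04]), 'contact_force': array([-0.10393391, -0.297663  , -0.19630552]), 'wrist_torque': array([-0.02323786,  0.00664788, -0.02195816]), 'grip_force': 0.0, 'opening': 0.08561483974041681} 0.0187
scene [[404.6, 0.0, 317.9], [0.0, 404.6, 198.5], [0.0, 0.0, 1.0]] [[0.934, 0.356, -0.012, -0.562], [0.294, -0.791, -0.537, -0.153], [-0.2, 0.498, -0.844, 1.103], [0.0, 0.0, 0.0, 1.0]]
side [[387.0, 0.0, 323.5], [0.0, 387.0, 201.9], [0.0, 0.0, 1.0]] [[0.968, -0.251, -0.01, -0.6], [-0.171, -0.631, -0.757, 0.161], [0.183, 0.734, -0.654, 0.922], [0.0, 0.0, 0.0, 1.0]]
```

View pics/scene0.png

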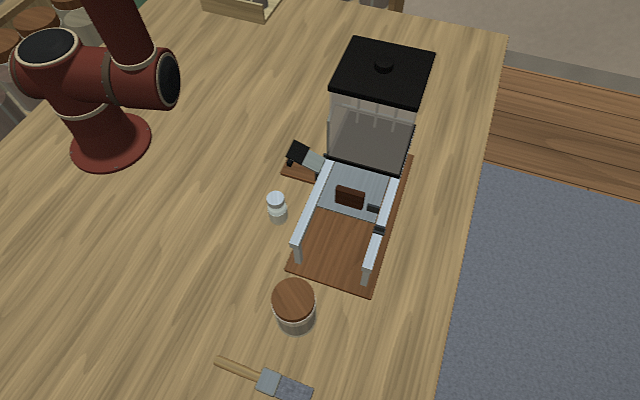

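View pics/side0.png

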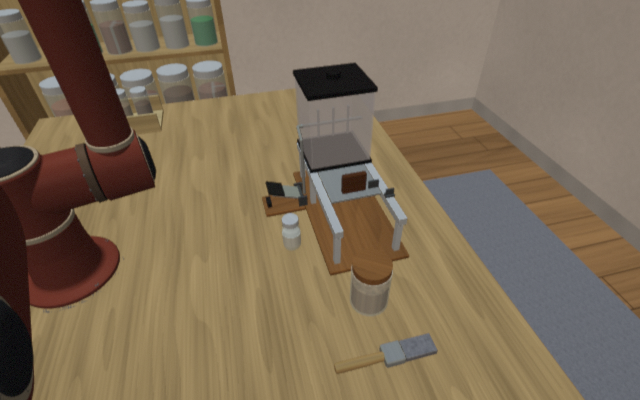

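Scene: handle about (349,196), pointer (375,209), rider (379,229), pad (297,151), rail ends about (296,244) and (371,264). Side: handle (354,182), rider (390,191), pad (276,189). I'll zoom in.

```bash
python3 - <<'E'
import cv2,numpy as np
a=cv2.imread("pics/scene0.png")[135:285,275:425];b=cv2.imread("pics/side0.png")[160:270,255:415]
cv2.imwrite("pics/cropA.png",cv2.resize(a,None,fx=4,fy=4,interpolation=cv2.INTER_CUBIC))
cv2.imwrite("pics/cropB.png",cv2.resize(b,None,fx=5,fy=5,interpolation=cv2.INTER_CUBIC))
E
```

```text
(no output)
```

View pics/cropA.png

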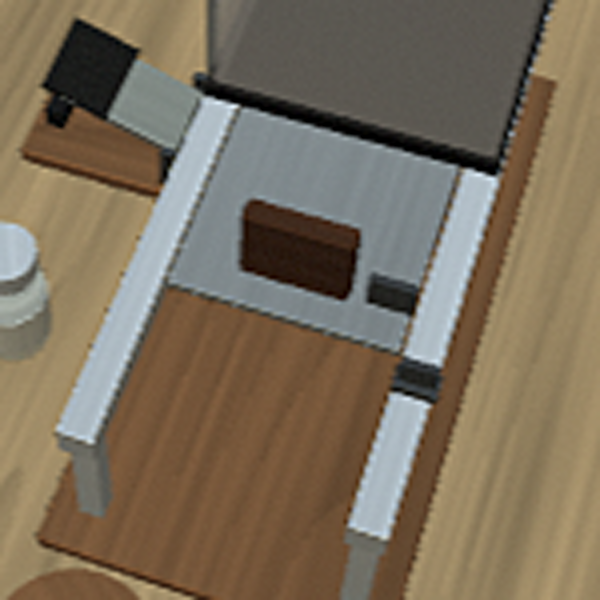

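View pics/cropB.png

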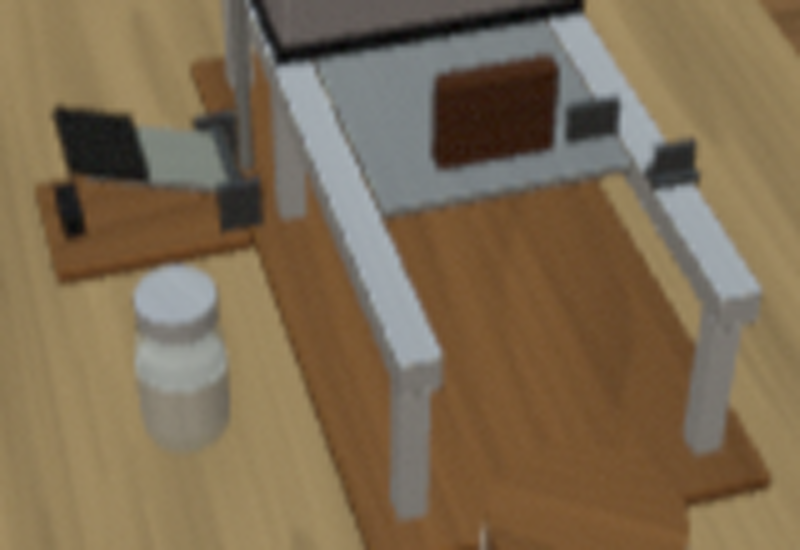

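Crop A: rail-end corners (57,433),(97,443),(347,528),(386,540), handle blade top face around (243..360,199..240), pointer fin (370..418,273..310), rider fin (395..440,360..395). Crop B: rail-end corners (395,368),(440,352),(717,308),(760,293), pointer top (568..618,105..97), rider fin top (655..693,150..140), pad (55..145,105..180).

```bash
cat > h.py <<'E'
from station import ctrl
import numpy as np,cv2
def cam(n):
    c=ctrl.get_calibration(n);return np.array(c["K"]),np.array(c["extrinsics"])
def plane(n,p,z,C=None):
    K,E=C or cam(n);R,t=E[:3,:3],E[:3,3];o=-R.T@t;d=R.T@np.linalg.solve(K,[*p,1]);return o+d*(z-o[2])/d[2]
def tri(p1,p2,n1="scene",n2="side"):
    P=[K@E[:3] for K,E in(cam(n1),cam(n2))]
    X=cv2.triangulatePoints(P[0],P[1],np.array(p1,float),np.array(p2,float))[:,0];return X[:3]/X[3]
A=lambda u,v:((u+.5)/4-.5+275,(v+.5)/4-.5+135)
B=lambda u,v:((u+.5)/5-.5+255,(v+.5)/5-.5+160)
E
cat > m.py <<'E'
from h import *
a=[A(57,433),A(97,443),A(347,528),A(386,540)];b=[B(395,368),B(440,352),B(717,308),B(760,293)]
L=np.array([[-.085,-.125],[-.065,-.125],[.065,-.125],[.085,-.125]])
W=[]
for p,q in zip(a,b):
    s,d=plane("scene",p,.124),plane("side",q,.124);print("rail",*np.round([s,d,tri(p,q)],4).tolist());W.append((s[:2]+d[:2])/2)
W=np.array(W)
# rear ends of the rails give direction: inner line; fit
M=cv2.estimateAffinePartial2D(L,W)[0];print("scale",np.hypot(*M[:,0]),"yaw",np.degrees(np.arctan2(M[1,0],M[0,0])))
# direction of rails along length (scene): outer edges
for n,p,q in(("scene",A(57,433),A(203,95)),("scene",A(97,443),A(239,105)),("scene",A(386,540),A(496,176)),("side",B(395,368),B(275,70)),("side",B(440,352),B(314,66)),("side",B(760,293),B(586,14))):
    d=(plane(n,q,.124)-plane(n,p,.124))[:2];print(n,"yaw",np.degrees(np.arctan2(-d[0],d[1])))
for k,p,q in(("hL",A(243,212),B(433,80)),("hR",A(357,240),B(556,60)),("ptrIn",A(370,272),B(568,105)),("ptrOut",A(418,285),B(618,97)),("riderIn",A(400,362),B(655,150)),("riderOut",A(441,374),B(693,140)),
 ("pad1",A(78,18),B(57,107)),("pad2",A(138,50),B(132,115)),("pad3",A(105,115),B(147,184)),("pad4",A(43,83),B(70,176))):print(k,tri(p,q).round(4))
E
python3 m.py
```

```text
rail [0.6046, -0.1634, 0.124] [0.6013, -0.1628, 0.124] [0.6029, -0.161, 0.1207]
rail [0.6251, -0.1615, 0.124] [0.6228, -0.1585, 0.124] [0.6238, -0.16, 0.1235]
rail [0.7531, -0.1611, 0.124] [0.7491, -0.1641, 0.124] [0.7527, -0.1581, 0.1174]
rail [0.7722, -0.1604, 0.124] [0.7714, -0.1601, 0.124] [0.772, -0.1598, 0.1233]
scale 0.9876769705453762 yaw 0.1882155338948271
scene yaw 1.4465037165617405
scene yaw 1.2493054054990136
scene yaw 1.3586026229191428
side yaw 0.45063255231741295
side yaw 0.8013920174755644
side yaw 0.2417984288208003
hL [ 0.6556 -0.0398  0.1766]
hR [ 0.7148 -0.0378  0.1768]
ptrIn [ 0.7235 -0.0347  0.1465]
ptrOut [ 0.7487 -0.0342  0.1464]
riderIn [ 0.7519 -0.078   0.1457]
riderOut [ 0.7721 -0.0769  0.146 ]
pad1 [0.491  0.1273 0.0717]
pad2 [0.5312 0.1261 0.0588]
pad3 [0.5292 0.0764 0.0506]
pad4 [0.4891 0.0761 0.0651]
```

Handle top centre is about (0.685,-0.032,0.176), yaw about 0.9°, pad about (0.51,0.102,0.062), and the rider is about 44 mm out. Heights agree with the given sizes. I'm moving to above the pad, in two calls.

Emit:
jog_arm(deltas=[[1,[0.35,0.86,0],[0,0,-0.114]],[1,[0.35,0.86,0],[0,0,-0.114]],[1,[0.35,0.86,0],[0,0,-0.114]],[1,[0.35,0.86,0],[0,0,-0.114]],[1,[0.35,0.86,0],[0,0,-0.114]],[1,[0.35,0.86,0],[0,0,-0.114]],[1,[0.35,0.86,0],[0,0,-0.114]],[1,[0.35,0.86,0],[0,0,-0.114]],[1,[0.35,0.86,0],[0,0,-0.114]],[1,[0.35,0.86,0],[0,0,-0.114]],[1,[0.35,0.86,0],[0,0,-0.114]],[1,[0.35,0.86,0],[0,0,-0.114]]], squeeze=30)

```text
t: 1.1
tool_pos: [0.3692, -0.2375, 0.2311]
tool_rot: [3.141, 0.029, -0.001]
contact_force: [-0.1, 0.1, 0.1]
opening: -0.0002
grip_force: 0.0
```

Emit:
jog_arm(deltas=[[1,[0.345,0.85,-0.2],[0,0,0]],[1,[0.345,0.85,-0.2],[0,0,0]],[1,[0.345,0.85,-0.2],[0,0,0]],[1,[0.345,0.85,-0.2],[0,0,0]],[1,[0.345,0.85,-0.2],[0,0,0]],[1,[0.345,0.85,-0.2],[0,0,0]],[1,[0.345,0.85,-0.2],[0,0,0]],[1,[0.345,0.85,-0.2],[0,0,0]],[1,[0.345,0.85,-0.2],[0,0,0]],[1,[0.345,0.85,-0.2],[0,0,0]],[1,[0.345,0.85,-0.2],[0,0,0]],[1,[0.345,0.85,-0.2],[0,0,0]]])

```text
t: 2.1
tool_pos: [0.5077, 0.1013, 0.1508]
tool_rot: [3.141, 0.025, -0.002]
contact_force: [-0.8, -0.8, 0.1]
opening: 0.0002
grip_force: 0.0
```

Centred over the pad, I'm lowering to z ≈ 0.043 at moderate speed.

Emit:
jog_arm(deltas=[[1,[0,0,-0.08],[0,0,0]],[1,[0,0,-0.14],[0,0,0]],[1,[0,0,-0.18],[0,0,0]],[1,[0,0,-0.21],[0,0,0]],[1,[0,0,-0.23],[0,0,0]],[1,[0,0,-0.25],[0,0,0]],[1,[0,0,-0.26],[0,0,0]],[1,[0,0,-0.27],[0,0,0]],[1,[0,0,-0.27],[0,0,0]]])

```text
t: 2.85
tool_pos: [0.508, 0.1016, 0.0446]
tool_rot: [3.141, 0.026, 0.001]
contact_force: [-5.1, -1.5, 8.7]
opening: -0.0002
grip_force: 3.9
```

Emit:
jog_arm(deltas=[[1,[0,0,-0.005],[0,0,0]],[1,[0,0,-0.0075],[0,0,0]],[1,[0,0,-0.01],[0,0,0]],[1,[0,0,-0.01],[0,0,0]]])

```text
t: 3.18
tool_pos: [0.508, 0.1017, 0.0413]
tool_rot: [3.141, 0.026, 0.0]
contact_force: [-5.4, -2.1, 9.5]
opening: 0.0002
grip_force: 4.5
```

Emit:
jog_arm(deltas=[[1,[0,0,-0.005],[0,0,0]],[1,[0,0,-0.01],[0,0,0]],[1,[0,0,-0.01],[0,0,0]],[1,[0,0,-0.01],[0,0,0]],[1,[0,0,-0.01],[0,0,0]]])

```text
t: 3.6
tool_pos: [0.5083, 0.1018, 0.0396]
tool_rot: [3.141, 0.027, -0.001]
contact_force: [-12.8, -2.2, 22.5]
opening: 0.0003
grip_force: 11.0
```

The force has jumped to 22 N at z 39.6 mm, so the pedal is at its stop. I'm holding briefly, then lifting.

Emit:
jog_arm(deltas=[[1,[0,0,-0.0025],[0,0,0]],[1,[0,0,-0.0025],[0,0,0]],[1,[0,0,-0.0025],[0,0,0]],[1,[0,0,0.05],[0,0,0]],[1,[0,0,0.12],[0,0,0]],[1,[0,0,0.22],[0,0,0]],[1,[0,0,0.32],[0,0,0]],[1,[0,0,0.42],[0,0,0]],[-1,[0,0,0.52],[0,0,0]],[-1,[0,0,0.55],[0,0,0]],[-1,[0,0,0.55],[0,0,0]],[-1,[0,0,0.55],[0,0,0]]])

```text
t: 4.6
tool_pos: [0.5081, 0.1021, 0.2566]
tool_rot: [-3.141, -0.026, -0.005]
contact_force: [-0.8, 0.4, -1.6]
opening: 0.0483
grip_force: 0.0
```

```bash
python3 - <<'E'
from station import ctrl
import cv2
im=ctrl.get_image("side")[:,:,::-1];print(ctrl.get_obs()["tool_pos"])
cv2.imwrite("pics/side1.png",cv2.resize(im[100:270,215:435],None,fx=3.5,fy=3.5,interpolation=cv2.INTER_CUBIC))
E
```

```text
[0.50713905 0.10217691 0.25448236]
```

View pics/side1.png

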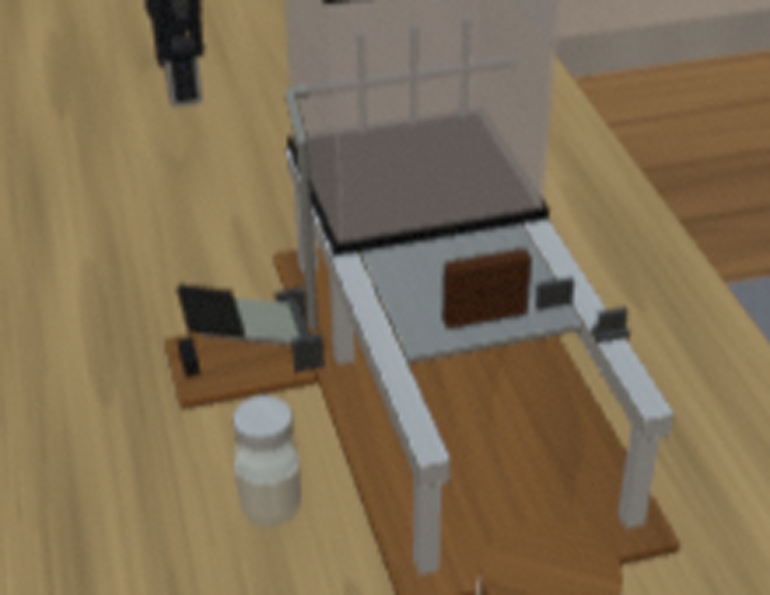

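The pedal is up (pad at about (210,310)) and the gate is still shut (handle (487,290)). I'm moving sideways first, then forward over the handle.

Emit:
jog_arm(deltas=[[-1,[0,-0.1,0],[0,0,0]],[-1,[0,-0.2,0],[0,0,0]],[-1,[0,-0.3,0],[0,0,0]],[-1,[0.05,-0.335,0],[0,0,0]],[-1,[0.15,-0.335,0],[0,0,0]],[-1,[0.25,-0.335,0],[0,0,0]],[-1,[0.35,-0.335,0],[0,0,0]],[-1,[0.445,-0.335,0],[0,0,0]],[-1,[0.445,-0.335,0],[0,0,0]],[-1,[0.445,-0.335,0],[0,0,0]]])

```text
t: 5.48
tool_pos: [0.6851, -0.0315, 0.2492]
tool_rot: [-3.14, -0.027, 0.014]
contact_force: [0.1, 0.2, 0.5]
opening: 0.0853
grip_force: 0.0
```

```bash
python3 - <<'E'
from h import *
im=ctrl.get_image("wrist")[:,:,::-1];print(ctrl.get_obs()["tool_pos"]);K,E=cam("wrist");print(K.round(1).tolist(),E.round(4).tolist())
np.savez("w.npz",K=K,E=E);cv2.imwrite("pics/wrist1.png",im)
E
```

```text
[ 0.68445174 -0.03143985  0.25105692]
[[288.1, 0.0, 319.9], [0.0, 288.1, 201.3], [0.0, 0.0, 1.0]] [[0.0177, -0.9998, -0.0016, -0.0431], [-0.9502, -0.0173, 0.3111, 0.6021], [-0.311, -0.0039, -0.9504, 0.6108], [0.0, 0.0, 0.0, 1.0]]
```

View pics/wrist1.png

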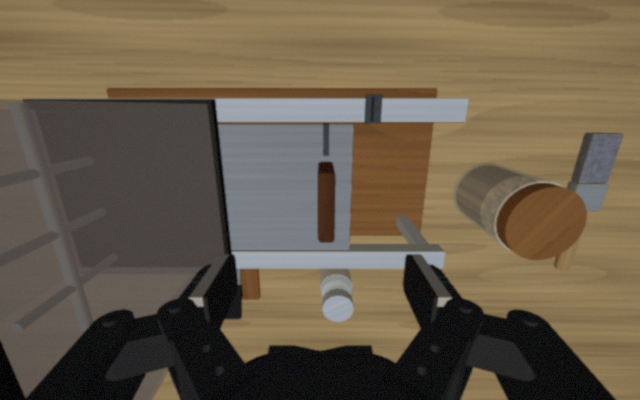

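The wrist view shows the blade centred at about (327,203), pointer fin (325,138), rider (374,108). Measuring these finely.

```bash
python3 - <<'E'
from h import *
d=np.load("w.npz");C=(d["K"],d["E"]);g=cv2.imread("pics/wrist1.png").astype(int)
for v in(112,118,130,145,152,190,225):print(v,g[v,(360 if v<122 else 312):(388 if v<122 else 342),:].mean(1).astype(int).tolist())
P=lambda p,z:plane(0,p,z,C).round(4)
print("rails end",P((466,110),.124),P((443,260),.124),"blade",P((320,200),.176),P((335,200),.176),"ptr",P((326,123),.146),"rid",P((374,121),.146))
E
```

```text
112 [165, 166, 164, 160, 135, 91, 61, 59, 62, 59, 55, 39, 37, 43, 56, 61, 59, 64, 61, 63, 76, 118, 150, 162, 165, 165, 163, 164]
118 [161, 161, 161, 154, 125, 80, 65, 63, 59, 58, 49, 38, 36, 47, 57, 58, 60, 60, 62, 67, 96, 136, 156, 160, 161, 161, 160, 161]
130 [125, 124, 125, 125, 125, 126, 123, 125, 126, 122, 109, 84, 67, 59, 61, 61, 76, 106, 122, 124, 126, 124, 126, 124, 126, 125, 126, 125, 125, 126]
145 [120, 120, 121, 122, 121, 120, 121, 121, 121, 119, 109, 88, 68, 62, 61, 64, 78, 103, 118, 120, 121, 120, 120, 120, 121, 121, 121, 120, 121, 121]
152 [126, 124, 126, 124, 122, 123, 122, 122, 123, 118, 109, 81, 67, 62, 58, 64, 81, 107, 118, 125, 123, 123, 122, 123, 123, 126, 125, 124, 122, 125]
190 [127, 126, 127, 126, 121, 98, 67, 49, 45, 51, 49, 47, 49, 50, 49, 44, 41, 42, 44, 43, 45, 38, 62, 101, 121, 126, 125, 125, 126, 124]
225 [128, 128, 128, 128, 121, 98, 66, 52, 47, 47, 46, 45, 43, 48, 45, 44, 43, 46, 42, 43, 40, 47, 77, 110, 124, 128, 127, 126, 127, 127]
rails end [ 0.7626 -0.1599  0.124 ] [ 0.6121 -0.1621  0.124 ] blade [ 0.6929 -0.0313  0.176 ] [ 0.6931 -0.0431  0.176 ] ptr [ 0.7503 -0.0352  0.146 ] rid [ 0.7526 -0.0748  0.146 ]
```

```bash
python3 - <<'E'
from h import *
d=np.load("w.npz");C=(d["K"],d["E"])
P=lambda p,z:plane(0,p,z,C).round(4)
print("blade mid",P((325.9,200),.176),"ptr",P((325.7,130),.146),"rid base mid",P((372.9,112),.130),"rid fin +y top edge",P((373.6,112),.146),"junction",P((370.2,112),.130))
E
```

```text
blade mid [ 0.6929 -0.0359  0.176 ] ptr [ 0.7447 -0.0351  0.146 ] rid base mid [ 0.7595 -0.0762  0.13  ] rid fin +y top edge [ 0.7597 -0.074   0.146 ] junction [ 0.7594 -0.0738  0.13  ]
```

Emit:
jog_arm(deltas=[[-1,[0,-0.007,-0.07],[0,0,0]],[-1,[0,-0.007,-0.14],[0,0,0]],[-1,[0,-0.007,-0.2],[0,0,0]],[-1,[0,-0.007,-0.24],[0,0,0]],[-1,[0,-0.007,-0.27],[0,0,0]],[-1,[0,-0.007,-0.28],[0,0,0]],[-1,[0,-0.007,-0.28],[0,0,0]]])

```text
t: 6.12
tool_pos: [0.6841, -0.0341, 0.1424]
tool_rot: [-3.141, -0.028, 0.003]
contact_force: [0.3, -0.3, -0.3]
opening: 0.0857
grip_force: 0.0
```

Emit:
jog_arm(deltas=[[1,[0,0,-0.01],[0,0,0]],[1,[0,0,-0.01],[0,0,0]],[1,[0,0,-0.01],[0,0,0]],[1,[0,0,-0.01],[0,0,0]],[1,[0,0,-0.01],[0,0,0]],[1,[0,0,-0.01],[0,0,0]],[1,[0,0,-0.01],[0,0,0]],[1,[0,0,-0.01],[0,0,0]],[1,[0,0,-0.01],[0,0,0]],[1,[0,0,-0.01],[0,0,0]]], squeeze=60)

```text
t: 6.95
tool_pos: [0.6858, -0.0362, 0.1402]
tool_rot: [3.138, 0.026, 0.002]
contact_force: [-0.7, -6.3, 2.1]
opening: 0.013
grip_force: 59.9
```

Gripped: opening 13 mm, 60 N. Pulling about 42 mm.

Emit:
jog_arm(deltas=[[1,[0,-0.02,0],[0,0,0]],[1,[0.0,-0.04,0],[0,0,0]],[1,[0.001,-0.06,0],[0,0,0]],[1,[0.001,-0.08,0],[0,0,0]],[1,[0.002,-0.095,0],[0,0,0]],[1,[0.002,-0.105,0],[0,0,0]],[1,[0.002,-0.105,0],[0,0,0]],[1,[0.002,-0.105,0],[0,0,0]]])

```text
t: 7.62
tool_pos: [0.6864, -0.0748, 0.1402]
tool_rot: [-3.139, -0.028, -0.001]
contact_force: [-1.3, 6.4, 3.7]
opening: 0.0132
grip_force: 60.1
```

```bash
python3 - <<'E'
from h import *
im=ctrl.get_image("wrist")[:,:,::-1];print(ctrl.get_obs()["tool_pos"]);K,E=cam("wrist")
np.savez("w2.npz",K=K,E=E);cv2.imwrite("pics/wrist2.png",im)
s=ctrl.get_image("side")[:,:,::-1];cv2.imwrite("pics/side2.png",s)
c=np.vstack([cv2.resize(im[0:130,240:400],(640,350),interpolation=cv2.INTER_CUBIC),cv2.resize(s[150:230,330:430],(280,224),interpolation=cv2.INTER_CUBIC)[:, :].repeat(1,0) if 0 else np.pad(cv2.resize(s[155:225,340:430],(288,224),interpolation=cv2.INTER_CUBIC),((0,0),(0,352),(0,0)))])
cv2.imwrite("pics/c2.png",c)
E
```

```text
[ 0.68643679 -0.074702    0.14018633]
```

View pics/c2.png

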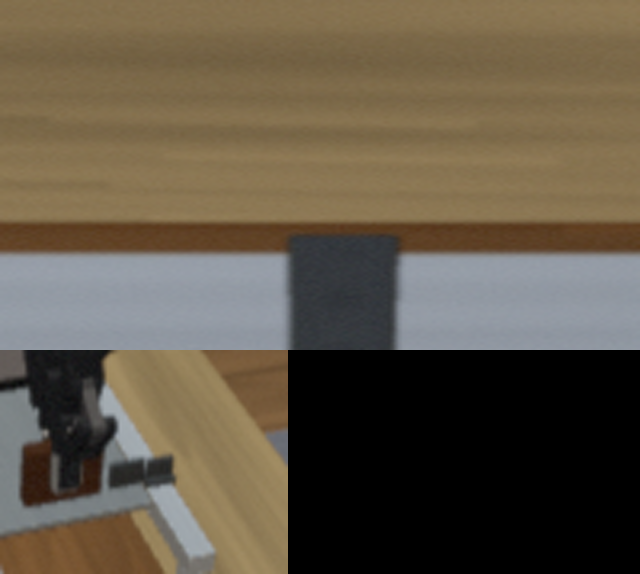

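The side inset shows pointer and rider fins side by side, almost level. The wrist crop was taken too high, so I'm measuring the pixels in the saved picture.

```bash
python3 - <<'E'
from h import *
d=np.load("w2.npz");C=(d["K"],d["E"]);im=cv2.imread("pics/wrist2.png");g=im.astype(int)
for v in(100,115,125,135,145,150,160,170,180):print(v,g[v,305:350].mean(1).astype(int).tolist())
cv2.imwrite("pics/c3.png",cv2.resize(im[80:200,260:380],(600,600),interpolation=cv2.INTER_CUBIC))
E
```

```text
100 [158, 159, 160, 159, 159, 153, 130, 90, 64, 54, 54, 55, 55, 58, 55, 53, 56, 55, 55, 56, 56, 57, 57, 58, 56, 58, 60, 56, 57, 56, 57, 55, 59, 70, 111, 144, 155, 156, 158, 158, 158, 157, 158, 158, 157]
115 [156, 157, 157, 157, 156, 152, 138, 105, 69, 57, 53, 57, 56, 56, 54, 58, 57, 54, 54, 57, 56, 57, 55, 56, 58, 57, 57, 57, 55, 59, 57, 57, 57, 81, 129, 150, 156, 156, 156, 155, 156, 156, 157, 154, 155]
125 [150, 150, 152, 152, 150, 149, 133, 101, 65, 58, 56, 56, 57, 58, 54, 59, 59, 58, 60, 58, 59, 56, 58, 57, 59, 55, 57, 57, 58, 59, 57, 55, 58, 86, 126, 146, 150, 150, 150, 151, 150, 149, 151, 149, 151]
135 [68, 66, 68, 68, 67, 61, 67, 63, 61, 53, 51, 49, 47, 46, 48, 47, 45, 47, 45, 50, 49, 53, 56, 57, 55, 51, 54, 48, 53, 53, 55, 54, 54, 58, 62, 67, 66, 69, 66, 68, 70, 70, 68, 70, 69]
145 [117, 116, 118, 119, 118, 118, 118, 119, 116, 105, 83, 63, 59, 57, 59, 58, 57, 54, 61, 63, 81, 103, 116, 119, 118, 116, 117, 116, 118, 118, 119, 117, 117, 118, 119, 116, 118, 116, 117, 118, 117, 119, 119, 118, 117]
150 [113, 115, 113, 114, 112, 113, 113, 114, 110, 103, 81, 63, 58, 55, 58, 58, 57, 57, 54, 64, 81, 103, 112, 112, 114, 114, 114, 113, 112, 114, 113, 115, 112, 114, 113, 114, 113, 113, 113, 113, 112, 113, 112, 111, 114]
160 [116, 116, 115, 114, 113, 113, 114, 114, 116, 110, 89, 64, 55, 58, 58, 55, 59, 54, 58, 69, 86, 105, 114, 116, 115, 112, 113, 114, 115, 115, 115, 115, 114, 115, 114, 115, 114, 114, 116, 112, 114, 115, 110, 114, 113]
170 [114, 113, 113, 113, 113, 113, 113, 114, 113, 108, 89, 65, 58, 56, 56, 54, 56, 58, 60, 63, 86, 104, 112, 113, 114, 112, 113, 114, 113, 112, 113, 112, 113, 114, 114, 115, 113, 112, 114, 113, 114, 115, 114, 111, 115]
180 [117, 120, 117, 117, 119, 119, 117, 119, 117, 113, 92, 65, 53, 56, 57, 58, 57, 55, 56, 65, 91, 109, 119, 118, 119, 117, 119, 120, 117, 119, 118, 118, 117, 117, 119, 117, 119, 118, 120, 117, 118, 119, 118, 119, 117]
```

View pics/c3.png

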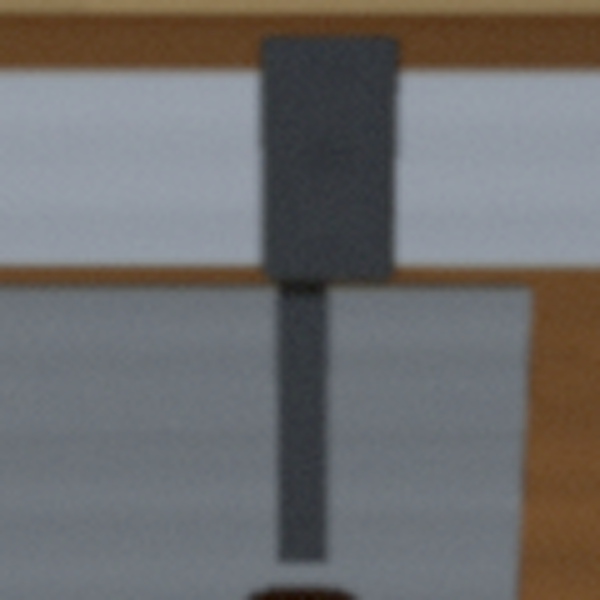

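In the wrist view the pointer is at column 320.3 and the rider at 325.3. That leaves about 2.6 mm more to pull.

Emit:
jog_arm(deltas=[[1,[0,-0.004,0],[0,0,0]],[1,[0,-0.007,0],[0,0,0]],[1,[0,-0.007,0],[0,0,0]],[1,[0,-0.007,0],[0,0,0]],[1,[0,-0.007,0],[0,0,0]],[1,[0,-0.007,0],[0,0,0]],[1,[0,-0.007,0],[0,0,0]],[1,[0,-0.007,0],[0,0,0]],[1,[0,-0.007,0],[0,0,0]],[1,[0,-0.007,0],[0,0,0]],[1,[0,-0.007,0],[0,0,0]],[1,[0,-0.007,0],[0,0,0]]])

```text
t: 8.72
tool_pos: [0.6865, -0.0771, 0.1402]
tool_rot: [-3.138, -0.029, -0.001]
contact_force: [-0.7, 7.5, 3.0]
opening: 0.0131
grip_force: 60.1
```

Emit:
jog_arm(deltas=[[1,[0,0,0],[0,0,0]],[1,[0,0,0],[0,0,0]],[1,[0,0,0],[0,0,0]],[1,[0,0,0],[0,0,0]],[1,[0,0,0],[0,0,0]],[1,[0,0,0],[0,0,0]]])

```text
t: 9.22
tool_pos: [0.6865, -0.0771, 0.1402]
tool_rot: [-3.138, -0.029, -0.001]
contact_force: [-1.4, 6.7, 3.5]
opening: 0.0132
grip_force: 60.1
```

```bash
python3 - <<'E'
from h import *
o=ctrl.get_obs();g=ctrl.get_image("wrist").astype(float).mean(2);print(o["t"],o["tool_pos"],o["grip_force"],o["dq"].round(4))
def mid(v,th):
    r=g[v,295:355];k=np.where(r<th)[0];return 295+(k[0]+k[-1])/2,len(k)
print("rider",mid(100,110),mid(115,110),"ptr",mid(145,88),mid(160,88))
s=ctrl.get_image("side")[:,:,::-1];cv2.imwrite("pics/s3.png",cv2.resize(s[120:260,250:430],None,fx=4,fy=4,interpolation=cv2.INTER_CUBIC))
E
```

```text
9.2167 [ 0.68648475 -0.07707904  0.14021238] 60.1446658372879 [-0.0004  0.0006  0.0006 -0.0012 -0.0013  0.0002]
rider (np.float64(321.0), 27) (np.float64(321.0), 27) ptr (np.float64(320.5), 10) (np.float64(320.5), 10)
```

View pics/s3.png

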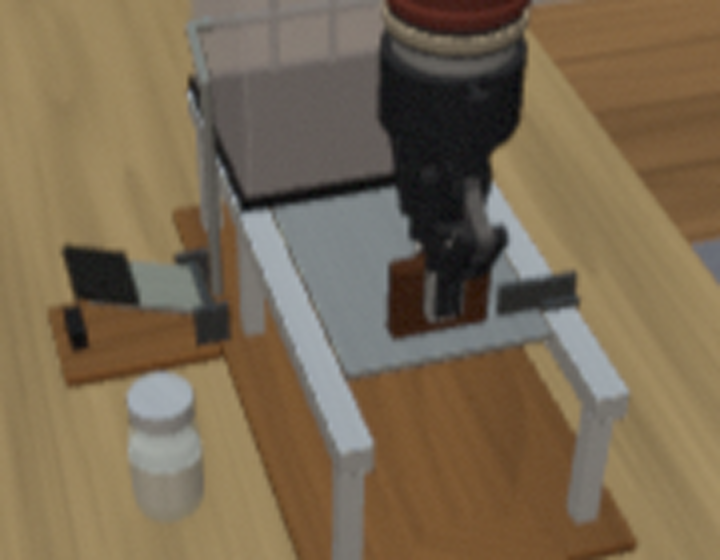

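The fins line up in the wrist view (columns 321.0 and 320.5) and form one continuous line in the side view, at (500..577, 275..305). The pedal is up and the handle is held. I'm holding it for over a second, then handing in.

Emit:
jog_arm(deltas=[[1,[0,0,0],[0,0,0]],[1,[0,0,0],[0,0,0]],[1,[0,0,0],[0,0,0]],[1,[0,0,0],[0,0,0]],[1,[0,0,0],[0,0,0]],[1,[0,0,0],[0,0,0]],[1,[0,0,0],[0,0,0]],[1,[0,0,0],[0,0,0]],[1,[0,0,0],[0,0,0]],[1,[0,0,0],[0,0,0]],[1,[0,0,0],[0,0,0]],[1,[0,0,0],[0,0,0]]])

```text
t: 10.32
tool_pos: [0.6865, -0.0771, 0.1402]
tool_rot: [-3.138, -0.029, -0.001]
contact_force: [-0.3, 7.3, 3.8]
opening: 0.0132
grip_force: 60.1
```

```bash
python3 -c "
from station import ctrl
print(ctrl.finish_job())"
```

```text
the job is handed in; nothing more can be done
None
```

I pressed the pedal to its stop with the gate shut and let it come back up, then pulled the gate until its pointer was level with the rider's fin (within about 0.3 mm in the wrist camera) and handed in at about 10 s, still gripping the handle; no verdict came back.

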